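# Sort the fitter's tools from the kitchen's jars

## Robot

A 6-joint arm with a two-finger parallel gripper is mounted at the origin on a cart in front of the work surface, level with it; the furniture and walls round the work are solid. World frame = base frame: x ahead of the robot, y to its left, z up, the work surface at z = 0. Lengths are in mm, angles in rad, forces in N, time in s.
With the tool pointing down it reaches from about 300 to 775 mm from the base axis. Payload 14.6 kg.
Tool frame: the origin (TCP) lies on the centre line of the jaws, within the pads' length; the fingertips stand 8 mm ahead of it and the grasp point (between the pads) lies 11 mm behind it; z points along the fingers, y is the line along which they close (so a half turn about z gives the same grasp; the last joint's range is limited). The gripper opens to 94 mm and grips with 3 to 60 N. Pads are 16 mm wide; open, the fingers measure 119 mm over their backs; the gripper's body (75 mm by 177 mm) begins 78 mm behind the grasp point.
Start: joints at [-1.331, 0.3, 1.521, -0, 1.321, -0.067], TCP at [166.098, -524.31, 213.446] pointing down, gripper open.
Joint ranges: [-3.03, 3.03], [-0.79, 2.21], [0.23, 2.52], [-1.04, 4.18], [0, 3.07], [-2.55, 2.55]. Speed limits (rad/s): [2.22, 2.22, 2.57, 3.14, 3.14, 3.14].

## Interface

Orientations are given as [roll, pitch, yaw] about the fixed x, y, z axes, in that order (R = Rz(yaw) Ry(pitch) Rx(roll)).
In Python, from cell import manip gives the robot as it stands.
- The arm moves only by the tool jog_arm, never from a script. Its argument "rows" is one flat list of numbers, 7 for each row, row after row: the shift along the world's x, y, z in cm, then the turn, a rotation vector about the world's x, y, z in rad, then the closure, from 0 (fully open) to 1 (shut). In form: [dx, dy, dz, rx, ry, rz, fingers, dx, dy, dz, rx, ry, rz, fingers, ...]. A call has 1 to 20 rows; each row shifts and turns the commanded pose from where the row before left it; what a row does not reach is not made up. A row lasts 1/12 s, in which the tool goes at most 41.7 mm and 7.16 degrees, less where a joint would pass 70% of its speed; a pose out of reach is approached as far as the arm can. A call with a gripper value outside its range is refused whole. The fingers move at their own pace and stop on an object; "newtons" is the grip in N (left out, the last holds). Time passes only in rows, so rows that do not move let the fingers close. It gives the time, the measured TCP pose, the force, the opening and the grip force at its end, in the units of the state.
- manip.read_state(): the state, without advancing time (a new reading comes with each control period).
- manip.camera(name): name is "scene" or "top"; returns (picture, depth): 400x640x3 uint8, blue, green, red; 400x640 float32, mm along the optical axis (not along the pixel's ray), 0 where there is no reading.
- manip.camera_model(name): a dict with "K" (3x3 intrinsics, pixels), "R" (3x3) and "t" (3): a world point X has camera coordinates R X + t. Camera axes: x right, y down, z forward; pixel columns grow to the right and rows downward; lengths in mm; the calibration is good to about 2 mm. A picture is of the moment at which its call begins. camera_model takes no time and is no camera call.
- manip.sign_off(): hands the job in; it is judged then, once.
The state is a dict: "clock": time; "joints": joint angles; "qd": joint speeds; "effort": joint torques, N m; "eef_pos": TCP position; "eef_rot": TCP orientation; "wrist_force": force on the tool from outside, world axes, zero at the start; "moment": the same for the moment, N m; "finger_gap": finger opening in mm; "finger_force": force on a finger pad.
Only numpy, scipy, OpenCV 4.12 (cv2) and the standard library are available. Lean on these libraries where they do the work, as an engineer would, in place of code of your own. Each camera call takes 0.05 s, during which the arm holds its last target. There are 200 camera calls.

## Task

The fitter's tools and the kitchen's jars have got mixed up on the worktop. Put each tool fully down in the cut-out shaped for it in the grey tool tray (screwdriver in the long stepped slot with its handle in the wide end, roll of masking tape flat in the round pocket, tape measure upright in the rectangular pocket, where someone has parked the salt shaker), and stand the loose spice jar and the salt shaker in the two empty wells of the wooden spice rack. Keep the jar and the shaker upright all the while, and leave the jar already in the rack and the kitchen timer where they are.

Things in the scene. Friction and masses are not known exactly. Their poses are not given: they have to be found in the camera images.
- screwdriver: Loose screwdriver, red-orange handle, lying on the worktop, 199 mm long, 90 g. Origin: middle of its length, at its underside; z up. y runs along it: handle (22 to 27 mm wide, 29 mm high) from y = +10 to +100 mm, grip it near y = +45 across x; thin blade (6 mm, 11 to 17 mm above the underside) from y = +10 to -99 mm.
- timer: Red and cream wind-up kitchen timer, 63 mm across, 50 mm high, standing loose on the worktop: leave it there. Origin: centre of its base.
- tape_measure: Loose red tape measure standing on its edge on the worktop, 35 mm wide (x), 78 mm long (y; its solid case runs from y = -29 to +38 mm), 63 mm high, about 220 g. Origin: centre of its underside. z up. Grip across x near y = +4. Either way round in its pocket.
- spice_jar: Loose glass spice jar with red cap, standing on the open worktop (not in the rack), 45 mm across, 106 mm high, 110 g. Origin: centre of its base, z up.
- salt_shaker: Loose glass salt shaker with grey top and white contents, 44 mm across up to 74 mm high, then a 34 mm top, 90 mm in all, 100 g. Origin: centre of its base, z up. At the start it stands in the tape measure's pocket of tool_tray.
- tool_tray: Fixed grey tool tray, 235 (x) x 191 (y) x 17 mm high; cut-outs 10 mm deep, floor 6 mm above the worktop. Origin: centre of underside; -x end towards the robot. Screwdriver slot: centre x 0, y +66, 215 long; 38 wide from x = -107 to 0 (handle), 20 wide from 0 to +107 (blade). Tape measure's pocket: centre x -80, y -22; 52 (x) by 94 (y). Round pocket (tape roll): centre x +20, y -22, 110 across.
- spice_rack: Fixed wooden block, 222 (x) x 86 (y) x 34 mm high, with three round wells 60 mm across, 22 mm deep (floor 12 mm above the worktop) at x = -70, 0 and +70 mm, y = 0. Origin: centre of its underside; -x end towards the robot. The middle well holds a jar, the outer two are empty; either takes the jar or the shaker.
- masking_tape: Loose roll of beige masking tape lying flat on the worktop, 92 to 95 mm across, 25 mm high, 90 g, with an open core about 64 mm across: grip the wall of the ring (12 to 15 mm thick, its middle about 39 mm from the centre) with one finger in the core. Origin: centre of its underside, z up. Any way round in its pocket.
- racked_jar: Glass spice jar with red cap, 45 mm across, 106 mm high, standing loose in the middle well of the rack: leave it there. Origin: centre of its base.
Not all that is in view belongs to the job. Of the things shaped like the salt_shaker, the glass one is meant.

How it is judged:
By the outcome, as a careful person would: the job done as asked, in the order asked, and still so for the second after the job is handed in, with the robot touching nothing.
It also fails if it takes over 112 s, if anything falls off the work surface, if the arm or the gripper's body presses on something with over 40 N, if the wrist force passes 120 N, or if a joint passes its speed limit or range.

## Working session

There is one attempt and no reset: what is moved stays moved. The work goes in short steps, Python scripts to look and compute and a tool call to move; the robot and the scene stay as the last step left them, time stands still between calls to the robot, and variables do not carry over. Pictures are saved under pics/ and viewed, at most 14 in all, crops included, and the job is handed in when it is done.

Besides the shell and the picture viewer there is one more tool, called after "Request:" as a command line: name --argument value ..., lists and objects as JSON in quotes. jog_arm: Moves the arm, as the interface text tells. Its arguments: {"type":"object","properties":{"rows":{"type":"array"},"newtons":{"type":"number"}},"required":["rows"]}

```bash
mkdir -p pics; ls; python3 - <<'E'
from cell import manip
import cv2,numpy as np
for n in("top","scene"):
    p,d=manip.camera(n); cv2.imwrite(f"pics/{n}0.png",p); np.save(f"{n}0.npy",d)
    m=manip.camera_model(n); print(n,np.round(m["K"],1).tolist(),np.round(m["R"],3).tolist(),np.round(m["t"],1).tolist())
print(manip.read_state())
E
```

```text
pics
top [[397.9, 0.0, 317.0], [0.0, 397.9, 197.1], [0.0, 0.0, 1.0]] [[-0.006, -1.0, 0.011], [-0.989, 0.004, -0.149], [0.149, -0.012, -0.989]] [-26.8, 565.6, 1152.6]
scene [[482.7, 0.0, 321.9], [0.0, 482.7, 199.9], [0.0, 0.0, 1.0]] [[-0.878, -0.478, 0.018], [-0.315, 0.55, -0.774], [0.36, -0.685, -0.633]] [497.9, 222.5, 1245.2]
{'clock': 0.1, 'joints': array([-1.33062704e+00,  3.00391954e-01,  1.52152147e+00, -3.83220829e-05,
        1.32069861e+00, -6.65785288e-02]), 'qd': array([ 0.00023866,  0.00029166, -0.00080484,  0.00102371,  0.00061575,
       -0.00067665]), 'effort': array([ 2.62324866e-03, -5.32645583e+01, -3.53284228e+01,  7.10226805e-02,
        2.34808191e-02, -6.68615644e-05]), 'eef_pos': array([ 166.02248848, -524.10374566,  212.95495723]), 'eef_rot': array([-3.14057306e+00, -3.07807321e-05,  3.06757304e-01]), 'wrist_force': array([ 1.08501442,  0.07822214, -0.13357961]), 'moment': array([ 0.00961906,  0.03776117, -0.03959448]), 'finger_force': 0.0, 'finger_gap': 93.93405087770174}
```

View pics/top0.png

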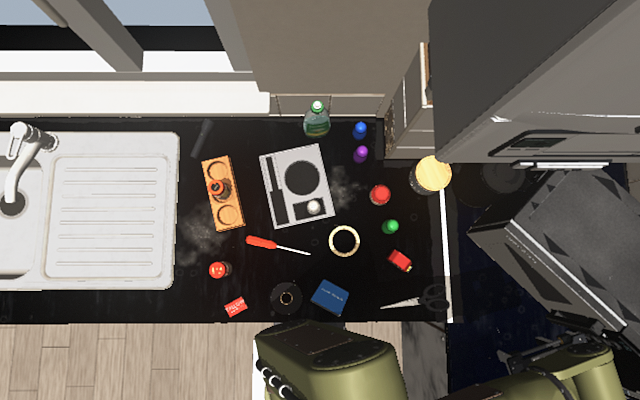

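View pics/scene0.png

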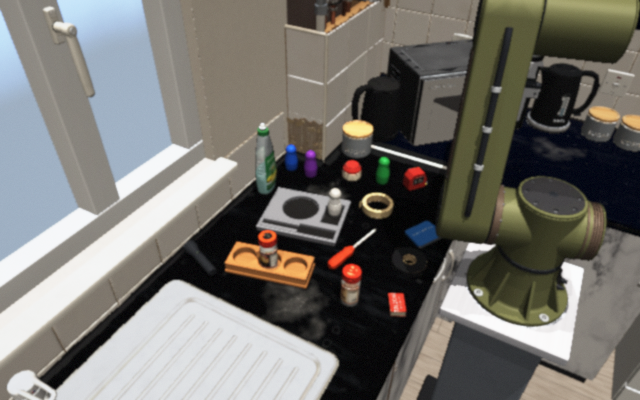

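The top view has up ≈ +x and right ≈ −y. It shows the tray at (297,187), shaker (313,208), rack (222,192), loose jar (219,270), screwdriver (277,246), tape roll (343,241), tape measure (400,261) and timer (380,195). The rest (blue box, green, blue and purple shakers, scissors, black roll, red box) is clutter.

```bash
cat > h.py <<'E'
import cv2,numpy as np
from cell import manip
def ray(n,u,v,z):
    m=manip.camera_model(n);R,t,K=m["R"],m["t"],m["K"]
    u,v=np.atleast_1d(u).astype(float),np.atleast_1d(v).astype(float)
    d=np.linalg.inv(K)@np.array([u,v,np.ones_like(u)]);D=R.T@d;C=-R.T@t
    s=(z-C[2])/D[2];return (C[:,None]+s*D).T
def cloud(n,d):
    m=manip.camera_model(n);R,t,K=m["R"],m["t"],m["K"]
    v,u=np.mgrid[:400,:640]
    P=np.linalg.inv(K)@np.array([u.ravel()*d.ravel(),v.ravel()*d.ravel(),d.ravel()])
    return (R.T@(P-np.array(t)[:,None])).T.reshape(400,640,3)
E
python3 - <<'E'
from h import *
for n in("top","scene"):
    W=cloud(n,np.load(n+"0.npy"));np.save(n+"W.npy",W)
    m=manip.camera_model(n);print(n,"C",np.round(-m["R"].T@m["t"]))
    for nm,(u,v) in ({"tray":(262,165),"rack":(212,160),"jar":(219,268),"hand":(258,242),"roll":(329,241),"tm":(400,261),"timer":(380,193),"shk":(313,207),"rj":(219,187),"table":(300,270),"pocket":(299,175)} if n=="top" else {"jar":(351,270),"shk":(335,194),"rj":(268,237),"table":(330,280),"tm":(413,175)}).items():
        print(nm,np.round(W[v,u],1))
p=cv2.imread("pics/top0.png")
c=p[125:325,185:425]
cv2.imwrite("pics/topc.png",cv2.resize(c,None,fx=3.3,fy=3,interpolation=cv2.INTER_CUBIC)[:600,:800])
cv2.imwrite("pics/topc.png",cv2.resize(c,(720,600),interpolation=cv2.INTER_CUBIC))
E
```

```text
top C [ 388.  -15. 1224.]
tray [671.2 140.6  15. ]
rack [682.4 290.5  36.1]
jar [359.1 243.6 103.5]
hand [433.  147.6  25.4]
roll [434.9 -64.8  25.3]
tm [ 374.9 -268.    62.4]
timer [ 577.1 -219.1   43.8]
shk [529.4 -17.2  92.5]
rj [584.2 247.3 117.5]
table [349.   22.9  -1.6]
pocket [642.1  26.1   0.7]
scene C [ 59. 969. 952.]
jar [355.2 250.4 108.2]
shk [529.3  -5.9  89.9]
rj [578.8 262.7 119.7]
table [425.7 215.8  -0.6]
tm [ 376.2 -242.2   62.9]
```

View pics/topc.png

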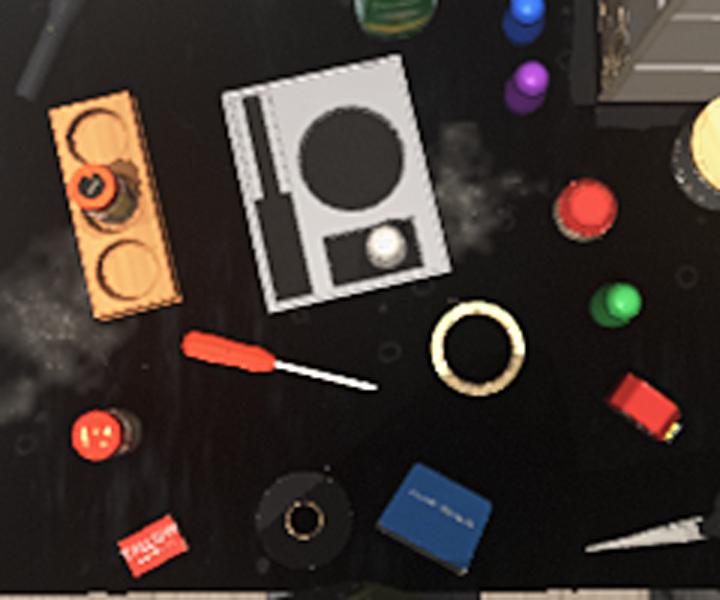

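The crop (3×, origin (185,125)) shows the rack's empty wells at both ends. The shaker is in the right part of the rectangular pocket, and the screwdriver handle is at the left with the blade to the right. Next I'll measure each one.

```bash
cat > meas.py <<'E'
from h import *
def rect(pts):
    (c,(a,b),ang)=cv2.minAreaRect(pts.astype(np.float32)); return np.round(c,1),np.round((a,b),1),round(ang,1)
def circ(pts):
    c,r=cv2.minEnclosingCircle(pts.astype(np.float32)); return np.round(c,1),round(r,1),"mean",np.round(pts.mean(0),1)
def blob(mask,seed):  # component nearest to seed
    n,l,s,c=cv2.connectedComponentsWithStats(mask.astype(np.uint8))
    ok=[i for i in range(1,n) if s[i,4]>25]
    i=min(ok,key=lambda i:np.hypot(*(c[i]-seed)));return l==i
def planar(n,mask,z):
    cs,_=cv2.findContours(mask.astype(np.uint8),cv2.RETR_EXTERNAL,cv2.CHAIN_APPROX_NONE)
    q=max(cs,key=len).reshape(-1,2);return ray(n,q[:,0],q[:,1],z)[:,:2]
E
python3 - <<'E'
from meas import *
for n in("top","scene"):
    p=cv2.imread(f"pics/{n}0.png");W=np.load(n+"W.npy");hsv=cv2.cvtColor(p,cv2.COLOR_BGR2HSV)
    H,S,V=cv2.split(hsv);x,y,z=W[...,0],W[...,1],W[...,2]
    red=((H<12)|(H>172))&(S>130)&(V>80)
    box=lambda a,b,c,d:(x>a)&(x<b)&(y>c)&(y<d)
    S0=dict(top=dict(tray=(297,187),rack=(222,192),jar=(217,270),drv=(260,243),roll=(343,241),tm=(400,260),timer=(380,195)),scene=dict(tray=(305,213),rack=(270,265),jar=(351,270),drv=(342,257),roll=(378,205),tm=(415,178),timer=(352,171)))[n]
    print("==",n)
    tr=blob((S<50)&(V>110)&box(450,730,-110,170)&(z<30)&(z>8),S0["tray"]);print("tray",rect(planar(n,tr,17)))
    rk=blob((H>8)&(H<25)&(S>90)&box(450,750,170,350)&(abs(z-34)<6),S0["rack"]);print("rack",rect(planar(n,rk,34)))
    jr=(red)&box(310,410,200,300)&(z>97);print("jar",jr.sum(),circ(W[jr][:,:2]))
    sh=(z>80)&box(480,600,-60,40);print("shk",sh.sum(),circ(W[sh][:,:2]),W[sh][:,2].max())
    sm=(z>30)&(z<70)&box(480,600,-60,40);print("shk body",sm.sum(),circ(W[sm][:,:2]))
    rj=(z>107)&box(500,650,200,320);print("rackjar",rj.sum(),circ(W[rj][:,:2]))
    dv=blob(red&box(350,500,60,220)&(z<60),S0["drv"]);print("drv",rect(planar(n,dv,15)))
    bl=(V>120)&box(370,460,-30,90)&~red&(z>3)&(z<30);bl=blob(bl,(310,252)if n=="top" else(366,238));print("blade",bl.sum(),rect(planar(n,bl,14)))
    ro=blob(box(350,520,-170,-20)&(z>12)&(z<40)&(V>80),S0["roll"]);print("roll",circ(planar(n,ro,25)),rect(planar(n,ro,25)))
    tm=box(300,460,-330,-190)&(z>55)&(z<75);print("tm",tm.sum(),rect(W[tm][:,:2]),np.round(np.median(W[tm][:,:2],0),1))
    q=np.argwhere(tm); print("tm planar",rect(planar(n,tm,63)))
    ti=red&box(500,640,-270,-160)&(z>25);print("timer",circ(W[ti][:,:2]))
    g=(z>20)&box(430,530,-300,-200);print("green",circ(W[g][:,:2]),W[g][:,2].max())
E
```

```text
== top
tray (array([606.4,  33.1]), array([233.1, 189.5]), 12.7)
rack (array([582.1, 256.7]), array([217.1,  81.7]), 14.1)
jar 181 (array([353.8, 247.9]), 22.2, 'mean', array([353.3, 247.4]))
shk 113 (array([534.7, -18.8]), 17.2, 'mean', array([534.1, -18.7])) 96.88421433710452
shk body 55 (array([534. , -20.2]), 21.3, 'mean', array([524.1, -21.7]))
rackjar 203 (array([584.6, 256.6]), 22.6, 'mean', array([583.7, 256.1]))
drv (array([433.8, 141.5]), array([95.3, 27.5]), 75.8)
blade 65 (array([408.6,  40.6]), array([99.5,  6.5]), 75.8)
roll (array([ 434.8, -110.1]), 45.8, 'mean', array([ 434.7, -110.1])) (array([ 434.9, -109.9]), array([88.5, 89.4]), 44.4)
tm 179 (array([ 376.2, -271.8]), array([48.9, 34. ]), 53.5) [ 377.6 -272. ]
tm planar (array([ 376.7, -270.4]), array([48.1, 34.2]), 54.2)
timer (array([ 575.8, -222.5]), 29.2, 'mean', array([ 574.4, -221.4]))
green (array([ 476.6, -245.5]), 20.9, 'mean', array([ 474.9, -241.5])) 90.84345919359052
== scene
tray (array([606.9,  36.3]), array([233.4, 193.6]), 12.8)
rack (array([583. , 261.4]), array([217.8,  87.5]), 14.3)
jar 239 (array([353.3, 250.6]), 24.0, 'mean', array([353.4, 252.8]))
shk 92 (array([536.2, -14.8]), 16.9, 'mean', array([534.1, -11.8])) 98.87018275228257
shk body 153 (array([534.8, -13.6]), 21.3, 'mean', array([531.1,  -5.9]))
rackjar 224 (array([587.4, 259.5]), 25.0, 'mean', array([583.5, 262.2]))
drv (array([434.2, 137.2]), array([103.1,  35. ]), 78.3)
blade 59 (array([409.5,  40.9]), array([92.8,  8.2]), 76.0)
roll (array([ 436.3, -102.6]), 52.5, 'mean', array([ 435.6, -101.9])) (array([ 434.2, -102.2]), array([104.6,  94.4]), 84.0)
tm 116 (array([ 381.5, -267.4]), array([50.2, 41.5]), 55.5) [ 378.8 -266.7]
tm planar (array([ 379.6, -259.6]), array([52.3, 45. ]), 52.0)
timer (array([ 576.6, -221.1]), 29.8, 'mean', array([ 573.6, -212.8]))
green (array([ 476.5, -239.3]), 20.9, 'mean', array([ 475.6, -234.7])) 91.92662726625915
```

Request:
jog_arm --rows '[0.6,1.6,0,0,0,0.05,0.45,1.35,3.35,0,0,0,0.05,0.45,1.35,3.35,0,0,0,0.05,0.45,1.35,3.35,0,0,0,0.05,0.45,1.35,3.35,0,0,0,0.05,0.45,1.35,3.35,0,0,0,0.05,0.45,1.35,3.35,0,0,0,0.05,0.45,1.35,3.35,0,0,0,0.05,0.45,1.35,3.35,0,0,0,0.05,0.45,1.35,3.35,0,0,0,0.05,0.45,1.35,3.35,0,0,0,0.05,0.45,1.35,3.35,0,0,0,0.05,0.45,1.35,3.35,-1,0,0,0.05,0.45,1.35,3.35,-1,0,0,0.05,0.45,1.35,3.35,-1,0,0,0.05,0.45,1.35,3.35,-1,0,0,0.05,0.45,1.35,3.35,-1,0,0,0.05,0.45,1.35,3.35,-1,0,0,0.05,0.45,1.35,3.35,-1,0,0,0.05,0.45,0,0,0,0,0,0,0.45]' --newtons 25

```text
clock: 1.77
eef_pos: [415.4, 98.7, 141.6]
eef_rot: [-3.139, 0.0, 1.264]
wrist_force: [0.7, -1.3, -0.6]
finger_gap: 51.8
finger_force: 0.0
```

```bash
python3 - <<'E'
from meas import *
n="top";p=cv2.imread("pics/top0.png");W=np.load("topW.npy")
hsv=cv2.cvtColor(p,cv2.COLOR_BGR2HSV);H,S,V=cv2.split(hsv)
x,y=W[...,0],W[...,1]
tr=((V>110)&(S<50)).astype(np.uint8)
tr[:150]=0 if False else tr[:150]
cs,h=cv2.findContours(tr,cv2.RETR_CCOMP,cv2.CHAIN_APPROX_NONE)
for c,hh in zip(cs,h[0]):
    if hh[3]>=0 and cv2.contourArea(c)>80:
        q=c.reshape(-1,2);P=ray(n,q[:,0],q[:,1],17)[:,:2]
        if 450<P[:,0].mean()<750 and -100<P[:,1].mean()<170: print(rect(P),circ(P))
# rack wells
rk=((H>8)&(H<25)&(S>90)&(V>150)).astype(np.uint8)
s=manip.read_state();print(s["eef_pos"],s["eef_rot"],s["joints"],s["finger_gap"],s["clock"])
E
```

```text
(array([535.1,  -4.6]), array([59.7, 97.8]), 13.8) (array([534.3,  -5. ]), 53.7, 'mean', array([534.8,  -8.2]))
(array([631.2,  17.9]), array([108.3, 110.2]), 89.8) (array([631.6,  17.7]), 57.2, 'mean', array([631.4,  17.3]))
(array([592.8,  98.4]), array([219.8,  43.1]), 12.8) (array([592.5,  99.1]), 110.0, 'mean', array([587. ,  97.1]))
[415.41948983  98.73965999 141.55338775] [-3.13921270e+00  4.47903722e-04  1.26367323e+00] [1.47139175e-01 1.07103537e-01 1.93277288e+00 7.18718817e-04
 1.10405147e+00 4.53938648e-01] 51.76378846617229 1.7667
```

Request:
jog_arm --rows '[0.56,1.1,-1,0,0,0.03,0.45,0.5,1,-2,0,0,0.03,0.45,0.5,1,-3,0,0,0,0.45,0,0,-3,0,0,0,0.45,0,0,-2,0,0,0,0.45,0,0,-1.2,0,0,0,0.45,0,0,0,0,0,0,0.45,0,0,0,0,0,0,0.9,0,0,0,0,0,0,0.9,0,0,0,0,0,0,0.9,0,0,0,0,0,0,0.9,0,0,0,0,0,0,0.9]' --newtons 25

```text
clock: 2.77
eef_pos: [431.0, 125.7, 22.1]
eef_rot: [3.141, -0.001, 1.317]
wrist_force: [-1.0, -1.0, 9.1]
finger_gap: 22.5
finger_force: 25.0
```

Request:
jog_arm --rows '[0,0,0.5,0,0,0,0.9,0,0,1.5,0,0,0,0.9,0,0,2,0,0,0,0.9,0,0,2,0,0,0,0.9,0,0,0,0,0,0,0.9,0,0,0,0,0,0,0.9]'

```text
clock: 3.27
eef_pos: [431.1, 125.8, 82.1]
eef_rot: [3.14, -0.001, 1.317]
wrist_force: [-0.7, -0.2, -0.6]
finger_gap: 22.4
finger_force: 25.0
```

```bash
python3 - <<'E'
from meas import *
p,d=manip.camera("scene");cv2.imwrite("pics/s1.png",cv2.resize(p[150:330,240:480],(800,600)))
print(manip.read_state())
E
```

```text
{'clock': 3.3167, 'joints': array([ 2.02257425e-01,  2.44726991e-01,  1.93329345e+00, -1.77903538e-05,
        9.63401151e-01,  4.56289494e-01]), 'qd': array([-0.00205074,  0.02186286,  0.00982299, -0.00027716, -0.00369214,
        0.00020467]), 'effort': array([ 1.94932701e-02, -4.56470525e+01, -3.02366102e+01,  6.98778662e-02,
        7.32724671e-02,  7.59900777e-04]), 'eef_pos': array([430.52740883, 125.64218772,  81.1977886 ]), 'eef_rot': array([ 3.14143266e+00, -6.22563241e-05,  1.31677441e+00]), 'wrist_force': array([-0.35812467, -0.52851022, -1.54446576]), 'moment': array([-0.0559856 , -0.10197939,  0.01358089]), 'finger_force': 24.959120750427246, 'finger_gap': 22.230901685430183}
```

View pics/s1.png

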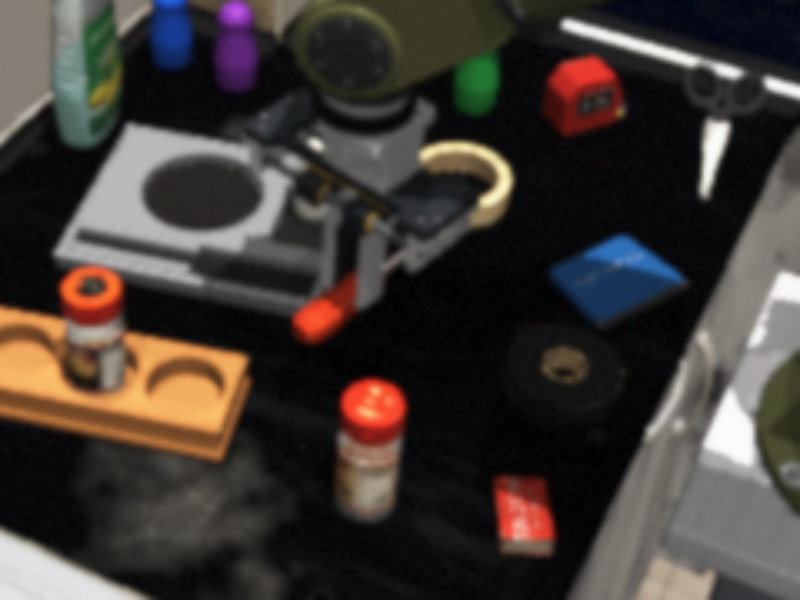

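The view shows the screwdriver held near its handle and level. I'll turn it clear of the shaker first, then carry it.

Request:
jog_arm --rows '[0,0,0.5,0,0,0.06,0.9,0,0,0.5,0,0,0.12,0.9,0,0,0.5,0,0,0.12,0.9,0,0,0,0,0,0.12,0.9,0,0,0,0,0,0.12,0.9,0,0,0,0,0,0.12,0.9,0,0,0,0,0,0.12,0.9,0,0,0,0,0,0.12,0.9,0,0,0,0,0,0.12,0.9,0,0,0,0,0,0.12,0.9,0,0,0,0,0,0.12,0.9,0,0,0,0,0,0.12,0.9,0.5,-0.1,0,0,0,0.12,0.9,1,-0.3,0,0,0,0.12,0.9,1.5,-0.5,0,0,0,0.12,0.9,2,-0.6,0,0,0,0.12,0.9,2,-0.6,0,0,0,0.12,0.9,2,-0.6,0,0,0,0.07,0.9,1.5,-0.5,0,0,0,0,0.9,1.2,-0.3,0,0,0,0,0.9]'

```text
clock: 4.98
eef_pos: [548.1, 90.0, 94.7]
eef_rot: [3.141, -0.002, -2.916]
wrist_force: [-0.0, 0.4, -0.6]
finger_gap: 21.9
finger_force: 25.0
```

Request:
jog_arm --rows '[0.45,-0.13,0,0,0,0,0.9,0,0,0,0,0,0,0.9,0,0,0,0,0,0,0.9]'

```text
clock: 5.23
eef_pos: [551.4, 89.5, 95.5]
eef_rot: [3.141, -0.002, -2.916]
wrist_force: [-0.9, 0.8, -1.7]
finger_gap: 22.2
finger_force: 25.0
```

```bash
python3 - <<'E'
from meas import *
for n in("top","scene"):
    p,d=manip.camera(n);cv2.imwrite(f"pics/{n}2.png",cv2.resize(p[130:250,190:350] if n=="top" else p[170:290,230:390],(800,600)))
s=manip.read_state();print(s["eef_pos"],s["eef_rot"],s["finger_gap"],s["clock"])
E
```

```text
[551.45232863  89.64072024  96.09627358] [ 3.14145068e+00 -7.78342612e-04 -2.91611831e+00] 22.268925945690953 5.3333
```

View pics/scene2.png

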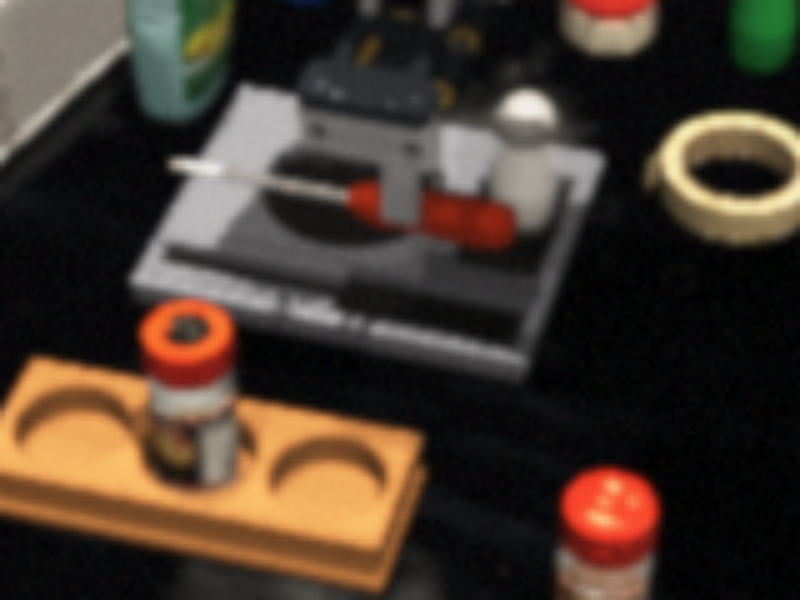

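The blade tip is at (264.4,202.6) and the handle end at (333,215.6) in full-picture pixels; it looks aligned over the slot. I'll check its length position.

```bash
python3 - <<'E'
from meas import *
P=ray("scene",[264.0,333.3],[202.6,216],88)[:,:2];print(P)
c=np.array([592.5,98.4]);a=np.radians(12.8);e=np.array([np.cos(a),np.sin(a)]);f=np.array([-e[1],e[0]])
print((P-c)@np.array([e,f]).T, np.degrees(np.arctan2(*(P[0]-P[1])[::-1])))
E
```

```text
[[685.10457215 125.14730719]
 [490.25765234  79.46051932]]
[[  96.22911447    5.56621551]
 [-103.89757279    4.18281616]] 13.196057530901543
```

Request:
jog_arm --rows '[0.4,0,-0.7,0,0,0,0.9,0,0,-2,0,0,0,0.9,0,0,-2,0,0,0,0.9,0,0,-1,0,0,0,0.9,0,0,-0.5,0,0,0,0.9,0,0,-0.4,0,0,0,0.9,0,0,0,0,0,0,0.9,0,0,0,0,0,0,0.9]'

```text
clock: 6.0
eef_pos: [556.6, 89.4, 31.1]
eef_rot: [-3.141, 0.001, -2.916]
wrist_force: [-0.1, 0.7, -0.3]
finger_gap: 22.2
finger_force: 25.0
```

Request:
jog_arm --rows '[0,0,-0.2,0,0,0,0.9,0,0,0,0,0,0,0.9,0,0,0,0,0,0,0.5,0,0,0,0,0,0,0.5,0,0,0,0,0,0,0.5,0,0,0,0,0,0,0.5,0,0,1,0,0,0,0.5,0,0,3,0,0,0,0.5,0,0,3,0,0,0,0.5,0,-1.5,3,0,0,0,0.5,0,-2,0,0,0,0,0.5,-1,-3,0,0,0,0,0.5,-2,-3,0,0,0,0,0.5,-2,-3,0,0,0,0,0.5,0,0,0,0,0,0,0.5]'

```text
clock: 7.25
eef_pos: [503.9, -39.1, 129.2]
eef_rot: [-3.141, -0.001, -2.919]
wrist_force: [-0.6, -0.6, -0.2]
finger_gap: 47.0
finger_force: 0.0
```

```bash
python3 - <<'E'
from meas import *
p,d=manip.camera("scene");cv2.imwrite("pics/s3.png",cv2.resize(p[150:290,230:430],(800,560)))
s=manip.read_state();print(s["eef_pos"],s["eef_rot"],s["finger_gap"],s["clock"])
E
```

```text
[505.32418742 -37.48041767 129.46504349] [-3.14120512e+00  6.49241820e-04 -2.91956744e+00] 47.04889602709133 7.3
```

View pics/s3.png

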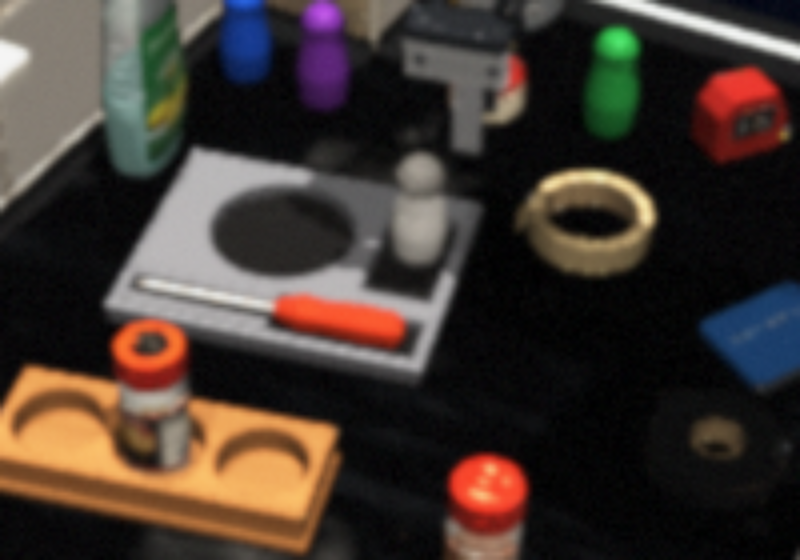

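The screwdriver lies in its slot, blade and handle down. Next is the tape roll, gripped on its −y wall with the same yaw.

Request:
jog_arm --rows '[-1.24,-2.2,0,0,0,0,0.5,-1.24,-2.2,0,0,0,0,0.5,-1.24,-2.2,0,0,0,0,0.5,-1.24,-2.2,0,0,0,0,0.5,-1.2,-2.2,-1,0,0,0,0.5,0,0,-2.5,0,0,0,0.5,0,0,-2.5,0,0,0,0.5,0,0,-2,0,0,0,0.5,0,0,-1,0,0,0,0.5,0,0,0,0,0,0,0.5,0,0,0,0,0,0,0.5]'

```text
clock: 8.22
eef_pos: [445.2, -145.4, 39.1]
eef_rot: [-3.141, 0.0, -2.916]
wrist_force: [-0.4, 0.3, -0.1]
finger_gap: 47.2
finger_force: 0.0
```

Good so far; down to about 20.5 and grip.

Request:
jog_arm --rows '[-0.15,-0.2,-1,0,0,0,0.5,0,0,-0.85,0,0,0,0.5,0,0,0,0,0,0,0.5,0,0,0,0,0,0,0.95,0,0,0,0,0,0,0.95,0,0,0,0,0,0,0.95,0,0,0,0,0,0,0.95,0,0,0,0,0,0,0.95]'

```text
clock: 8.88
eef_pos: [443.2, -147.7, 20.2]
eef_rot: [-3.141, 0.0, -2.916]
wrist_force: [-0.1, 0.0, -0.1]
finger_gap: 17.5
finger_force: 0.2
```

```bash
python3 - <<'E'
from meas import *
s=manip.read_state();print(s["eef_pos"],s["eef_rot"],s["wrist_force"],s["finger_gap"],s["finger_force"],s["clock"])
p,d=manip.camera("scene");cv2.imwrite("pics/s4.png",cv2.resize(p[150:270,300:460],(800,600)))
E
```

```text
[ 443.22449312 -147.6548439    20.18199475] [-3.14132513e+00  3.31179370e-04 -2.91636031e+00] [-0.0540286   0.04130365 -0.06998312] 17.46683222577961 0.154691122083932 8.8833
```

View pics/s4.png

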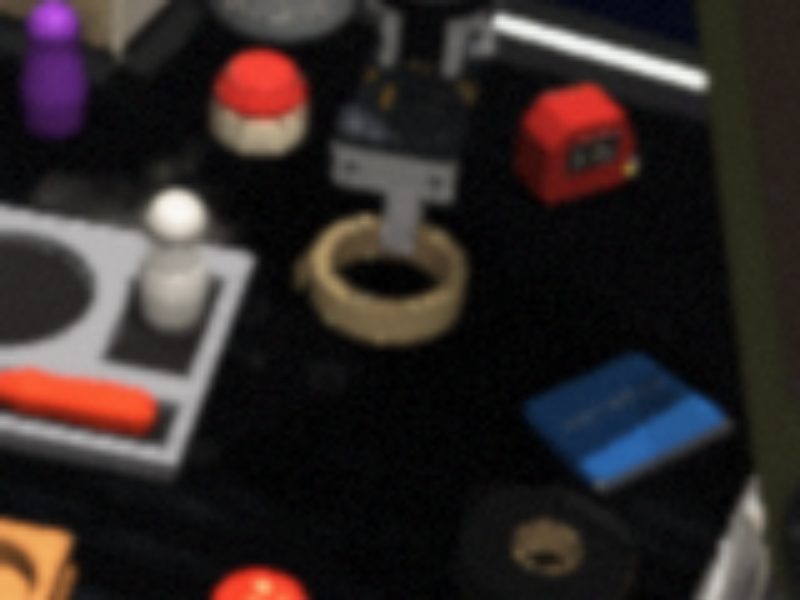

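The finger is in the core and still closing (gap 17). I'll finish the grip, lift above the shaker and carry across.

Request:
jog_arm --rows '[0,0,0,0,0,0,0.95,0,0,0,0,0,0,0.95,0,0,0,0,0,0,0.95,0,0,0.5,0,0,0,0.95,0,0,1.5,0,0,0,0.95,0,0,2.5,0,0,0,0.95,0,0,3,0,0,0,0.95,0,0,3,0,0,0,0.95,0,0,2,0,0,0,0.95,0,0,0,0,0,0,0.95]'

```text
clock: 9.77
eef_pos: [444.6, -148.2, 149.1]
eef_rot: [-3.138, 0.005, -2.916]
wrist_force: [0.3, 0.5, -0.5]
finger_gap: 8.4
finger_force: 25.0
```

Request:
jog_arm --rows '[0.8,0.5,0,0,0,0,0.95,1.6,1,0,0,0,0,0.95,2.4,1.6,0,0,0,0,0.95,2.4,1.6,0,0,0,0,0.95,2.4,1.6,0,0,0,0,0.95,2.4,1.6,0,0,0,0,0.95,2.4,1.6,0,0,0,0,0.95,2.4,1.6,0,0,0,0,0.95,1.8,1,0,0,0,0,0.95,1,0.5,0,0,0,0,0.95,0,0,0,0,0,0,0.95,0,0,0,0,0,0,0.95]'

```text
clock: 10.77
eef_pos: [638.5, -21.0, 142.7]
eef_rot: [3.141, -0.003, -2.916]
wrist_force: [0.4, -0.1, -0.5]
finger_gap: 8.5
finger_force: 24.9
```

```bash
python3 - <<'E'
from meas import *
s=manip.read_state();print(s["eef_pos"],s["eef_rot"],s["finger_gap"],s["clock"])
p,d=manip.camera("scene");cv2.imwrite("pics/s5.png",cv2.resize(p[120:280,220:420],(750,600)));np.save("s5.npy",d)
hsv=cv2.cvtColor(p,cv2.COLOR_BGR2HSV);H,S,V=cv2.split(hsv);W=cloud("scene",d);x,y,z=W.transpose(2,0,1)
m=(H>12)&(H<32)&(S>50)&(V>70)&(x>560)&(x<700)&(y>-60)&(y<110)&(z>90)
print(m.sum(),circ(W[m&(z>125)][:,:2]),np.percentile(z[m],[2,50,98]))
E
```

```text
[638.53874265 -21.04495303 142.74972567] [ 3.14067287e+00 -2.92302298e-03 -2.91576772e+00] 8.547477399192575 10.7667
940 (array([619.3,   1.8]), 72.6, 'mean', array([627.5,  16.7])) [121.98816767 146.67631951 468.45490603]
```

View pics/s5.png

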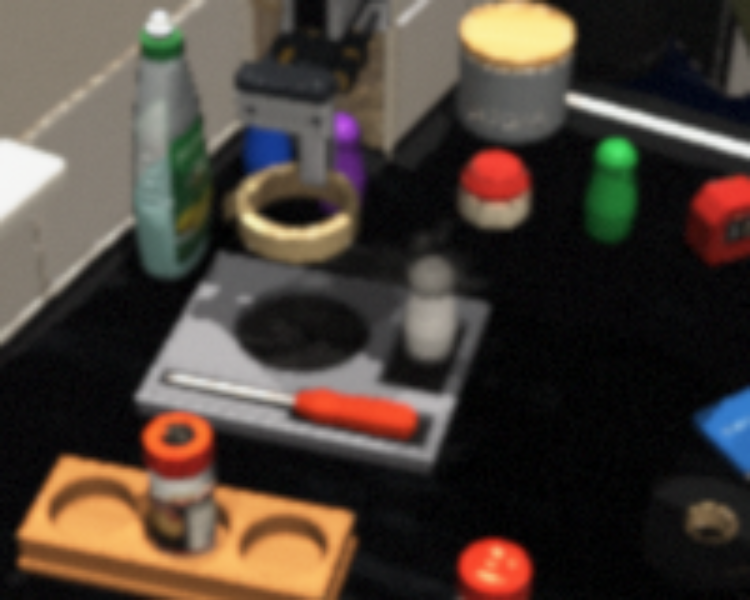

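```bash
python3 - <<'E'
from meas import *
p=cv2.resize(cv2.imread("pics/s5.png"),(200,160),interpolation=cv2.INTER_AREA)
f=np.zeros((400,640,3),np.uint8);f[120:280,220:420]=p
H,S,V=cv2.split(cv2.cvtColor(f,cv2.COLOR_BGR2HSV));W=cloud("scene",np.load("s5.npy"));x,y,z=W.transpose(2,0,1)
m=(H>12)&(H<32)&(S>50)&(V>70)&(x>560)&(x<700)&(y>-60)&(y<90)&(z>105)&(z<165)
print(np.percentile(z[m],[2,50,90,98]))
for a in(135,138,141):
    q=W[m&(z>a)&(z<a+12)][:,:2];print(len(q),circ(q),rect(q))
# inner core hole ellipse at top plane
b=ray("scene",264,190.7,0);print("bottle",b)
E
```

```text
[121.47805421 138.80909653 146.37624552 148.34042099]
275 (array([635.3,  23.6]), 48.5, 'mean', array([630.1,  32. ])) (array([631.9,  24.9]), array([87.6, 87.5]), 63.7)
255 (array([635.3,  23.6]), 48.5, 'mean', array([630.7,  31.5])) (array([632.1,  25.3]), array([88.5, 87.5]), 63.7)
198 (array([634.5,  22.9]), 48.3, 'mean', array([631.4,  30.6])) (array([632.1,  25.3]), array([88.5, 87.5]), 63.7)
bottle [[782.03417847 -10.23442158   0.        ]]
```

The roll is level over the round pocket (estimated centre (631,18) against (631,17.5)). Lowering it.

Request:
jog_arm --rows '[0,0,-1,0,0,0,0.95,0,0,-2,0,0,0,0.95,0,0,-3,0,0,0,0.95,0,0,-2.5,0,0,0,0.95,0,0,-1.5,0,0,0,0.95,0,0,-0.8,0,0,0,0.95,0,0,-0.4,0,0,0,0.95,0,0,0,0,0,0,0.95,0,0,0,0,0,0,0.95,0,0,0,0,0,0,0.95]'

```text
clock: 11.65
eef_pos: [639.6, -21.7, 34.2]
eef_rot: [-3.141, 0.002, -2.916]
wrist_force: [-0.1, 0.3, -1.3]
finger_gap: 8.5
finger_force: 24.9
```

Request:
jog_arm --rows '[0,0,-0.35,0,0,0,0.95,0,0,-0.35,0,0,0,0.95,0,0,0,0,0,0,0.95,0,0,0,0,0,0,0.95]'

```text
clock: 11.98
eef_pos: [639.3, -21.7, 26.2]
eef_rot: [-3.141, 0.001, -2.916]
wrist_force: [1.0, -1.4, 2.3]
finger_gap: 8.6
finger_force: 25.4
```

Request:
jog_arm --rows '[0,0,0,0,0,0,0.6,0,0,0,0,0,0,0.6,0,0,0,0,0,0,0.6,0,0,0,0,0,0,0.6,0,0,0,0,0,0,0.6,0,0,1,0,0,0,0.5,0,0,3,0,0,0,0.4,0,0,3.5,0,0,0,0.25,0,0,3.5,0,0,0,0.25,0,0,2,0,0,0,0.25,0,0,0,0,0,0,0.25]'

```text
clock: 12.9
eef_pos: [640.9, -21.7, 162.3]
eef_rot: [-3.139, 0.008, -2.916]
wrist_force: [0.3, 0.1, -1.0]
finger_gap: 70.3
finger_force: 0.0
```

```bash
python3 - <<'E'
from meas import *
s=manip.read_state();print(s["eef_pos"],s["eef_rot"],s["finger_gap"],s["clock"])
p,d=manip.camera("scene");cv2.imwrite("pics/s6.png",cv2.resize(p[150:270,240:400],(800,600)))
W=cloud("scene",d);x,y,z=W.transpose(2,0,1)
m=(x>490)&(x<580)&(y>-60)&(y<40)&(z<110)
for a,b in((75,85),(83,110),(30,70)):
    q=W[m&(z>a)&(z<b)][:,:2];print(circ(q))
E
```

```text
[640.86735066 -21.73070574 162.28248606] [-3.13893508  0.00797292 -2.91629502] 70.28098942116887 12.9
(array([535.2, -13.2]), 18.5, 'mean', array([532.8,  -6.9]))
(array([535.9, -14.8]), 17.7, 'mean', array([533.7, -12.3]))
(array([536.1, -15.9]), 22.5, 'mean', array([531.3,  -5.6]))
```

View pics/s6.png

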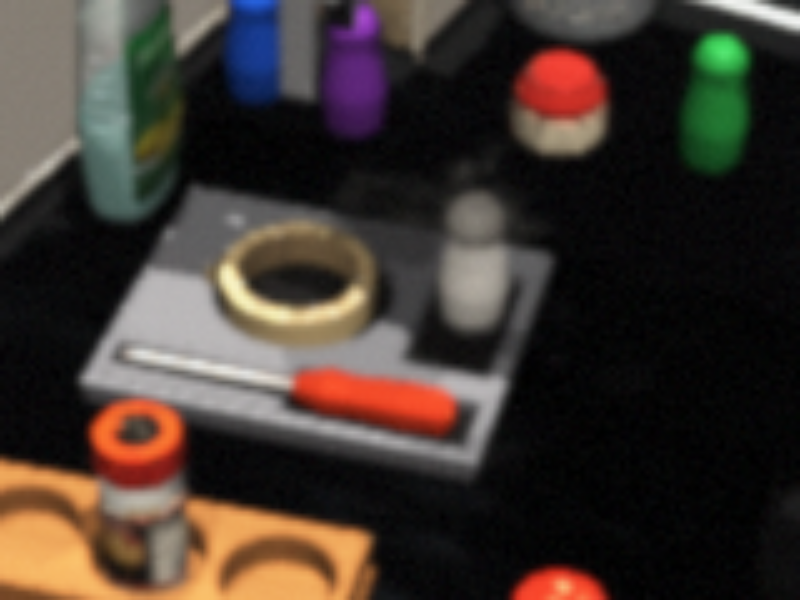

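Request:
jog_arm --rows '[-1.5,0,0,0,0,0,0.25,-2.5,0.1,0,0,0,0,0.25,-3,0.2,0,0,0,0,0.25,-2.2,0.1,0,0,0,0,0.25,-1.3,0,0,0,0,0,0.25,0,0,0,0,0,0,0.25,0,0,-1,0,0,0,0.25,0,0,-1,0,0,0,0.25,0,0,0,0,0,0,0.25]'

```text
clock: 13.7
eef_pos: [533.6, -17.5, 132.9]
eef_rot: [3.14, -0.004, -2.916]
wrist_force: [-0.2, -0.6, -0.2]
finger_gap: 70.5
finger_force: 0.0
```

```bash
python3 - <<'E'
from meas import *
s=manip.read_state();print(s["eef_pos"],s["eef_rot"],s["finger_gap"],s["clock"])
p,d=manip.camera("top");W=cloud("top",d);x,y,z=W.transpose(2,0,1);H,S,V=cv2.split(cv2.cvtColor(p,cv2.COLOR_BGR2HSV))
m=(H>12)&(H<35)&(S>40)&(V>60)&(x>570)&(x<700)&(y>-50)&(y<80)&(z<60);print(m.sum(),circ(W[m][:,:2]),np.percentile(z[m],[5,50,95]))
for c in ((0,1),(0,-1),(1,0),(-1,0)):
    k=m&((x-631)*c[0]+(y-18)*c[1]>25);print(c,k.sum(),np.median(z[k]) if k.any() else None)
r=((H<12)|(H>172))&(S>130)&(x>480)&(x<620)&(y>60)&(y<130)&(z<60);print("drv",r.sum(),np.percentile(z[r],[50,90,98]))
E
```

```text
[533.56825392 -17.53390955 132.86258799] [ 3.14028384 -0.00378831 -2.91642595] 70.49841167635915 13.7
117 (array([633.6,  11.5]), 62.6, 'mean', array([667.7,  16.4])) [ 3.26956817 24.75988183 31.25105389]
(0, 1) 17 9.108382975743275
(0, -1) 22 27.305969884469935
(1, 0) 104 24.773568634246974
(-1, 0) 0 None
drv 124 [25.97656313 31.09668743 33.11722449]
```

Request:
jog_arm --rows '[0.1,0,-2,0,0,0,0.25,0,0,-2.5,0,0,0,0.25,0,0,-2,0,0,0,0.25,0,0,-1.5,0,0,0,0.25,0,0,0,0,0,0,0.25,0,0,0,0,0,0,0.6,0,0,0,0,0,0,0.6,0,0,0,0,0,0,0.6,0,0,0,0,0,0,0.6,0,0,0,0,0,0,0.6,0,0,0,0,0,0,0.6]' --newtons 15

```text
clock: 14.67
eef_pos: [535.5, -17.8, 56.6]
eef_rot: [-3.141, 0.001, -2.916]
wrist_force: [0.9, -1.2, 2.6]
finger_gap: 38.1
finger_force: 2.9
```

Request:
jog_arm --rows '[0,0,0,0,0,0,0.8,0,0,0,0,0,0,0.8,0,0,0,0,0,0,0.8,0,0,0,0,0,0,0.8]' --newtons 20

```text
clock: 15.0
eef_pos: [535.5, -17.7, 56.5]
eef_rot: [-3.141, 0.001, -2.916]
wrist_force: [0.3, -1.3, 5.2]
finger_gap: 36.9
finger_force: 19.6
```

Request:
jog_arm --rows '[0,0,0,0,0,0,0.4,0,0,0,0,0,0,0.4,0,0,0,0,0,0,0.4,0,0,-0.7,0,0,0,0.4,0,0,-0.7,0,0,0,0.4,0,0,0,0,0,0,0.4,0,0,0,0,0,0,0.8,0,0,0,0,0,0,0.8,0,0,0,0,0,0,0.8,0,0,0,0,0,0,0.8,0,0,0,0,0,0,0.8,0,0,0,0,0,0,0.8]' --newtons 20

```text
clock: 16.0
eef_pos: [535.1, -17.6, 42.0]
eef_rot: [-3.142, 0.0, -2.916]
wrist_force: [0.3, -0.1, -0.4]
finger_gap: 41.0
finger_force: 19.8
```

Request:
jog_arm --rows '[0,0,0.5,0,0,0,0.8,0,0,1.5,0,0,0,0.8,0,0,2,0,0,0,0.8,0,0,2,0,0,0,0.8,0,0.6,2,0,0,0,0.8,-0.1,1.3,1,0,0,0,0.8,-0.2,2,0,0,0,0,0.8,-0.2,2.4,0,0,0,0,0.8,-0.2,2.4,0,0,0,0,0.8,-0.2,2.4,0,0,0,0,0.8,-0.2,2.4,0,0,0,0,0.8,-0.2,2.4,0,0,0,0,0.8,-0.2,2.4,0,0,0,0,0.8,-0.2,2.4,0,0,0,0,0.8,-0.2,2.4,0,0,0,0,0.8,-0.2,1.6,0,0,0,0,0.8,0,1,0,0,0,0,0.8,0,0.6,0,0,0,0,0.8,0,0,0,0,0,0,0.8,0,0,0,0,0,0,0.8]'

```text
clock: 17.67
eef_pos: [514.1, 245.1, 131.8]
eef_rot: [-3.141, -0.0, -2.916]
wrist_force: [-0.2, -0.2, -0.6]
finger_gap: 41.2
finger_force: 19.7
```

```bash
python3 - <<'E'
from meas import *
s=manip.read_state();print(s["eef_pos"],s["eef_rot"],s["finger_gap"],s["clock"])
p,d=manip.camera("scene");cv2.imwrite("pics/s7.png",cv2.resize(p[150:300,220:420],(800,600)))
W=cloud("scene",d);x,y,z=W.transpose(2,0,1)
p2,d2=manip.camera("top");H,S,V=cv2.split(cv2.cvtColor(p2,cv2.COLOR_BGR2HSV));x,y,z=cloud("top",d2).transpose(2,0,1)
m=(H>12)&(H<35)&(S>40)&(V>60)&(x>570)&(x<700)&(y>-50)&(y<80)&(z<60)&(z>20);print(m.sum(),circ(np.c_[x[m],y[m]]),np.percentile(z[m],[5,50,95]))
for c in ((0,1),(0,-1),(1,0),(-1,0)):
    k=m&((x-631)*c[0]+(y-18)*c[1]>25);print(c,k.sum(),np.median(z[k]) if k.any() else None)
E
```

```text
[514.08727827 245.07437981 131.78516564] [-3.14140358e+00 -2.95219433e-04 -2.91632354e+00] 41.220032334400514 17.6667
167 (array([635.6,  22.1]), 49.9, 'mean', array([632.3,  18.3])) [22.89799404 28.08205001 32.47685832]
(0, 1) 44 28.345530658167736
(0, -1) 44 28.4423143596852
(1, 0) 52 27.256048896210206
(-1, 0) 49 28.439115365271327
```

View pics/s7.png

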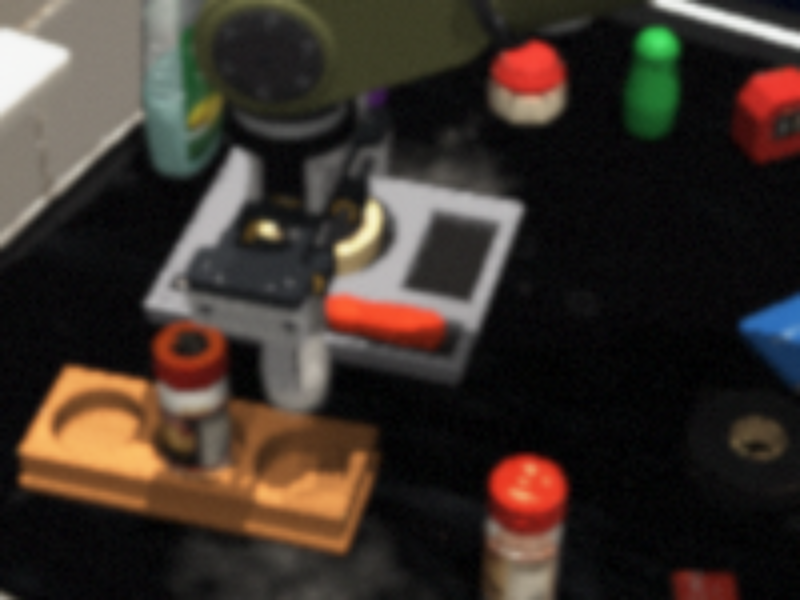

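The roll's top is level on all sides, so it's seated. The shaker is held upright over the near well, so I'll lower it.

Request:
jog_arm --rows '[0,-0.35,-1,0,0,0,0.8,0,0,-2,0,0,0,0.8,0,0,-2,0,0,0,0.8,0,0,-1.5,0,0,0,0.8,0,0,-0.8,0,0,0,0.8,0,0,-0.5,0,0,0,0.8,0,0,0,0,0,0,0.8,0,0,0,0,0,0,0.8,0,0,0,0,0,0,0.8]'

```text
clock: 18.52
eef_pos: [514.6, 242.0, 54.8]
eef_rot: [3.141, 0.001, -2.917]
wrist_force: [0.0, -0.4, -1.0]
finger_gap: 41.0
finger_force: 19.7
```

Request:
jog_arm --rows '[0,0,-0.3,0,0,0,0.8,0,0,-0.3,0,0,0,0.8,0,0,0,0,0,0,0.8,0,0,0,0,0,0,0.8]'

```text
clock: 18.85
eef_pos: [514.2, 241.9, 48.0]
eef_rot: [3.142, 0.0, -2.916]
wrist_force: [0.2, 0.5, -0.8]
finger_gap: 41.3
finger_force: 19.8
```

Request:
jog_arm --rows '[0,0,-0.15,0,0,0,0.8,0,0,0,0,0,0,0.8,0,0,0,0,0,0,0.35,0,0,0,0,0,0,0.35,0,0,0,0,0,0,0.35,0,0,0,0,0,0,0.35,0,0,1,0,0,0,0.35,0,0,2,0,0,0,0.35,0,0,3,0,0,0,0.35,0,0,3,0,0,0,0.35,0,0,2,0,0,0,0.35,0,0,0,0,0,0,0.35]'

```text
clock: 19.85
eef_pos: [515.6, 242.5, 161.7]
eef_rot: [3.141, 0.007, -2.916]
wrist_force: [0.3, -0.2, 0.8]
finger_gap: 61.3
finger_force: 0.0
```

Request:
jog_arm --rows '[-0.7,-2.5,0,0,0,-0.12,0.35,-0.7,-2.5,0,0,0,-0.12,0.35,-0.7,-2.6,0,0,0,-0.12,0.35,-0.7,-2.6,0,0,0,-0.12,0.35,-0.7,-2.6,0,0,0,-0.12,0.35,-0.7,-2.6,0,0,0,-0.12,0.35,-0.7,-2.6,0,0,0,-0.12,0.35,-0.7,-2.6,0,0,0,-0.12,0.35,-0.7,-2.6,0,0,0,-0.12,0.35,-0.7,-2.6,0,0,0,-0.12,0.35,-0.7,-2.6,0,0,0,-0.12,0.35,-0.7,-2.6,0,0,0,-0.12,0.35,-0.7,-2.6,0,0,0,-0.12,0.35,-0.7,-2.6,0,0,0,-0.12,0.35,-0.7,-2.6,0,0,0,-0.12,0.35,-0.7,-2.6,0,0,0,-0.12,0.35,-0.7,-2.6,0,0,0,-0.12,0.35,-0.7,-2.6,0,0,0,-0.12,0.35,-0.7,-2.6,0,0,0,-0.12,0.35,0,0,0,0,0,-0.12,0.35]'

```text
clock: 21.52
eef_pos: [379.9, -253.2, 156.4]
eef_rot: [3.142, 0.001, 0.958]
wrist_force: [0.4, 0.5, -0.0]
finger_gap: 61.5
finger_force: 0.0
```

```bash
python3 - <<'E'
from meas import *
s=manip.read_state();print(s["eef_pos"],s["eef_rot"],s["finger_gap"],s["clock"])
p,d=manip.camera("scene");cv2.imwrite("pics/s8.png",cv2.resize(p[140:310,220:450],(800,591)))
E
```

```text
[ 379.94431611 -253.15635221  156.39218896] [3.14158370e+00 5.49852324e-04 9.58261316e-01] 61.477612951408084 21.5167
```

View pics/s8.png

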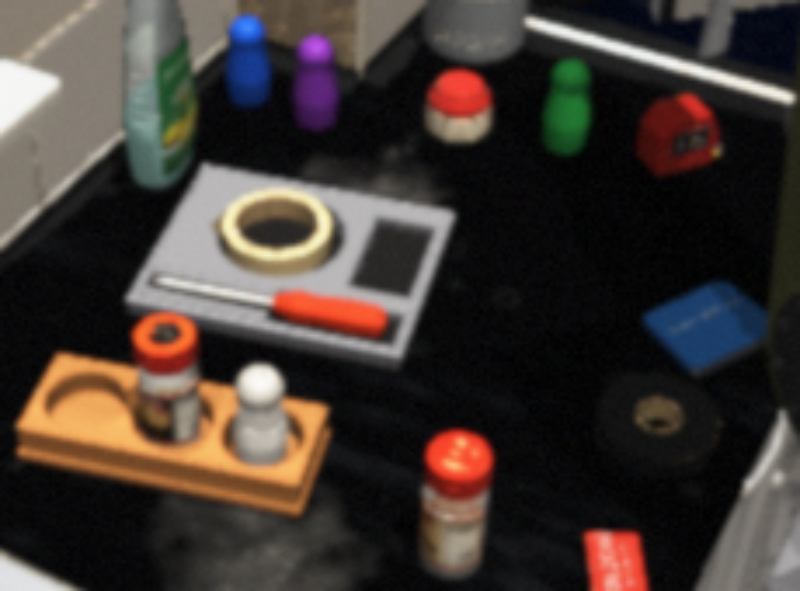

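The shaker stands in the near well, with the roll and screwdriver seated and the pocket free. Now the tape measure.

Request:
jog_arm --rows '[-0.3,-1.7,0,0,0,-0.02,0.35,0,0,-1.4,0,0,0,0.35,0,0,-3,0,0,0,0.35,0,0,-3,0,0,0,0.35,0,0,-2.5,0,0,0,0.35,0,0,-1.5,0,0,0,0.35,0,0,-1,0,0,0,0.35,0,0,0,0,0,0,0.35,0,0,0,0,0,0,0.8,0,0,0,0,0,0,0.8,0,0,0,0,0,0,0.8,0,0,0,0,0,0,0.8,0,0,0,0,0,0,0.8]' --newtons 30

```text
clock: 22.65
eef_pos: [378.6, -267.4, 33.2]
eef_rot: [3.14, 0.0, 0.947]
wrist_force: [-0.2, 1.2, 6.3]
finger_gap: 34.0
finger_force: 29.9
```

Request:
jog_arm --rows '[0,0,0.5,0,0,0,0.8,0,0,1.5,0,0,0,0.8,0,0,2.5,0,0,0,0.8,0,0,2.5,0,0,0,0.8,0.5,0.9,2,0,0,0.06,0.8,1,1.8,1,0,0,0.12,0.8,1.3,2.2,0,0,0,0.12,0.8,1.4,2.4,0,0,0,0.12,0.8,1.4,2.4,0,0,0,0.12,0.8,1.4,2.4,0,0,0,0.12,0.8,1.4,2.4,0,0,0,0.12,0.8,1.4,2.4,0,0,0,0.07,0.8,1.4,2.4,0,0,0,0,0.8,1.4,2.4,0,0,0,0,0.8,1.2,2.2,0,0,0,0,0.8,1,1.6,0,0,0,0,0.8,0.5,1,0,0,0,0,0.8,0,0,0,0,0,0,0.8,0,0,0,0,0,0,0.8]'

```text
clock: 24.23
eef_pos: [530.7, -2.3, 132.4]
eef_rot: [-3.141, -0.0, 1.797]
wrist_force: [-0.3, 0.3, -1.5]
finger_gap: 34.0
finger_force: 29.9
```

```bash
python3 - <<'E'
from meas import *
s=manip.read_state();print(s["eef_pos"],s["eef_rot"],s["finger_gap"],s["clock"])
p,d=manip.camera("scene");cv2.imwrite("pics/s9.png",cv2.resize(p[120:280,250:450],(750,600)))
W=cloud("scene",d);x,y,z=W.transpose(2,0,1);H,S,V=cv2.split(cv2.cvtColor(p,cv2.COLOR_BGR2HSV))
m=((H<12)|(H>172))&(S>130)&(V>60)&(x>470)&(x<600)&(y>-80)&(y<65)&(z>85)&(z<190)
q=W[m];o=q[:,:2]-[534,-5];a=np.radians(102.8);t=o@[np.cos(a),np.sin(a)];u=o@[np.sin(a),-np.cos(a)]
print(m.sum(),np.percentile(q[:,2],[1,50,99]),"along",np.percentile(t,[1,50,99]),"across",np.percentile(u,[1,50,99]))
E
```

```text
[530.72587648  -2.2696544  132.36787358] [-3.14096306e+00 -5.68917373e-06  1.79749625e+00] 34.02854080015004 24.2333
296 [104.95182739 147.53951154 163.17378149] along [-16.64691974  25.9150051   33.74963039] across [-18.61851839  -2.7245585   14.15440983]
```

View pics/s9.png

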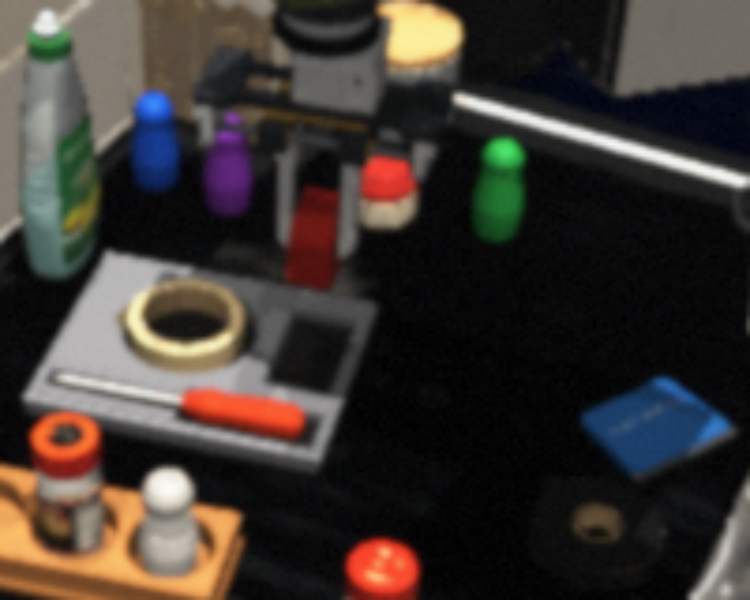

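Request:
jog_arm --rows '[0.1,0.6,0,0,0,0,0.8,0,0,-1,0,0,0,0.8,0,0,-2,0,0,0,0.8,0,0,-2.2,0,0,0,0.8,0,0,-1.5,0,0,0,0.8,0,0,-0.8,0,0,0,0.8,0,0,-0.3,0,0,0,0.8,0,0,0,0,0,0,0.8,0,0,0,0,0,0,0.8,0,0,0,0,0,0,0.8]'

```text
clock: 25.12
eef_pos: [532.6, 3.8, 55.4]
eef_rot: [3.14, 0.0, 1.797]
wrist_force: [0.3, -0.6, -2.4]
finger_gap: 34.1
finger_force: 29.9
```

Request:
jog_arm --rows '[0,0,-0.7,0,0,0,0.8,0,0,-0.5,0,0,0,0.8,0,0,-0.3,0,0,0,0.8,0,0,0,0,0,0,0.8,0,0,0,0,0,0,0.8]'

```text
clock: 25.53
eef_pos: [532.0, 3.9, 39.2]
eef_rot: [-3.141, -0.0, 1.797]
wrist_force: [-0.6, -0.7, -2.1]
finger_gap: 33.5
finger_force: 30.0
```

Request:
jog_arm --rows '[0,0,-0.1,0,0,0,0.8,0,0,0,0,0,0,0.45,0,0,0,0,0,0,0.45,0,0,0,0,0,0,0.45,0,0,0,0,0,0,0.45,0,0,1,0,0,0,0.45,0,0,2.5,0,0,0,0.45,0,0,3.5,0,0,0,0.35,0,0,3.5,0,0,0,0.3,0,0,2,0,0,0,0.3,-1.2,1.6,0,0,0,-0.1,0.3,-2.2,3,0,0,0,-0.12,0.3,-2.2,3,0,0,0,-0.12,0.3,-2.2,3,0,0,0,-0.12,0.3,-2.2,3,0,0,0,-0.12,0.3,-2.2,3,0,0,0,-0.12,0.3,-2.2,3,0,0,0,-0.05,0.3,-2.2,3,0,0,0,0,0.3,-1.3,1.9,0,0,0,0,0.3,0,0,0,0,0,0,0.3]'

```text
clock: 27.2
eef_pos: [354.7, 246.9, 164.3]
eef_rot: [3.142, -0.001, 1.069]
wrist_force: [0.7, 0.3, 0.3]
finger_gap: 65.5
finger_force: 0.0
```

```bash
python3 - <<'E'
from meas import *
s=manip.read_state();print(s["eef_pos"],s["eef_rot"],s["finger_gap"],s["clock"])
p,d=manip.camera("scene");cv2.imwrite("pics/s10.png",cv2.resize(p[140:310,220:450],(800,591)))
p,d=manip.camera("top");W=cloud("top",d);x,y,z=W.transpose(2,0,1);H,S,V=cv2.split(cv2.cvtColor(p,cv2.COLOR_BGR2HSV))
m=((H<12)|(H>172))&(S>130)&(V>60)&(x>470)&(x<600)&(y>-60)&(y<55)&(z>50)&(z<100)
print("tm",m.sum(),np.percentile(z[m],[5,50,95]),rect(W[m][:,:2]))
E
```

```text
[354.66891645 246.92745071 164.3054059 ] [ 3.14155758e+00 -9.80679299e-04  1.06874784e+00] 65.45268141931152 27.2
tm 226 [52.58032733 64.00408982 68.75410418] (array([ 5.317e+02, -2.000e-01]), array([33. , 60.4]), 13.9)
```

View pics/s10.png

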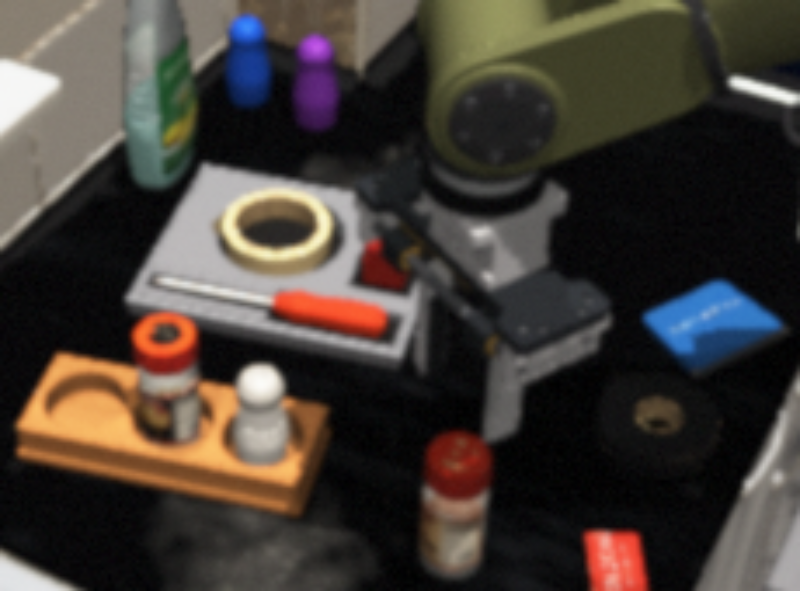

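The tape measure is seated (top at about 66–69). Now the jar.

Request:
jog_arm --rows '[-0.1,0.2,-1,0,0,0,0.3,0,0,-2.5,0,0,0,0.3,0,0,-2.5,0,0,0,0.3,0,0,-2.5,0,0,0,0.3,0,0,-2,0,0,0,0.3,0,0,-1,0,0,0,0.3,0,0,0,0,0,0,0.3,0,0,0,0,0,0,0.3,0,0,0,0,0,0,0.8,0,0,0,0,0,0,0.8,0,0,0,0,0,0,0.8,0,0,0,0,0,0,0.8,0,0,0,0,0,0,0.8,0,0,0,0,0,0,0.8]' --newtons 20

```text
clock: 28.47
eef_pos: [356.0, 246.7, 49.2]
eef_rot: [3.141, -0.001, 1.065]
wrist_force: [-1.4, -0.2, 7.0]
finger_gap: 44.2
finger_force: 20.0
```

Request:
jog_arm --rows '[0,0,0.5,0,0,0,0.8,0,0,1.5,0,0,0,0.8,0,0,2.5,0,0,0,0.8,0,0,3,0,0,0,0.8,0,0,3,0,0,0,0.8,0,0,2.5,0,0,0,0.8,0,0,1.5,0,0,0,0.8,0,0,0.5,0,0,0,0.8,0,0,0,0,0,0,0.8]'

```text
clock: 29.22
eef_pos: [355.9, 246.6, 199.4]
eef_rot: [3.141, -0.002, 1.065]
wrist_force: [-0.0, 0.4, -1.4]
finger_gap: 44.3
finger_force: 20.0
```

Request:
jog_arm --rows '[0.6,0,0,0,0,0,0.8,1.2,0.1,0,0,0,0,0.8,1.8,0.2,0,0,0,0,0.8,2.2,0.2,0,0,0,0,0.8,2.4,0.3,0,0,0,0,0.8,2.4,0.3,0,0,0,0,0.8,2.4,0.3,0,0,0,0,0.8,2.4,0.3,0,0,0,0,0.8,2.4,0.3,0,0,0,0,0.8,2.4,0.3,0,0,0,0,0.8,2.4,0.2,0,0,0,0,0.8,2.2,0.1,0,0,0,0,0.8,1.8,0.1,0,0,0,0,0.8,1.4,0.1,0,0,0,0,0.8,0.9,0,0,0,0,0,0.8,0.5,0,0,0,0,0,0.8,0,0,0,0,0,0,0.8,0,0,0,0,0,0,0.8]'

```text
clock: 30.72
eef_pos: [649.4, 274.2, 197.1]
eef_rot: [-3.14, 0.001, 1.065]
wrist_force: [-0.3, -0.8, -1.2]
finger_gap: 44.1
finger_force: 20.0
```

```bash
python3 - <<'E'
from meas import *
s=manip.read_state();print(s["eef_pos"],s["eef_rot"],s["finger_gap"],s["clock"])
for n in("scene","top"):
    p,d=manip.camera(n);W=cloud(n,d);x,y,z=W.transpose(2,0,1);H,S,V=cv2.split(cv2.cvtColor(p,cv2.COLOR_BGR2HSV))
    red=((H<14)|(H>172))&(S>120)&(V>50)&(x>600)&(x<720)&(y>220)&(y<340)
    m=red&(z>205)&(z<275)
    if m.sum()>5: print(n,"cap",m.sum(),np.percentile(z[m],[2,98]),circ(W[m][:,:2]))
    k=(x>600)&(x<720)&(y>220)&(y<340)&(z>140)&(z<185)
    if k.sum()>5: print("body",k.sum(),np.percentile(z[k],[2,98]),circ(W[k][:,:2]))
E
```

```text
[649.36674389 274.24932053 197.10761932] [-3.14039030e+00  1.35435052e-03  1.06520835e+00] 44.14769416399339 30.7167
scene cap 59 [233.97681859 256.13381773] (array([649.8, 294.1]), 11.9, 'mean', array([650.1, 296. ]))
body 195 [149.32367394 184.40605452] (array([647.2, 278.3]), 23.2, 'mean', array([638.9, 289.5]))
body 30 [153.1134173  183.89759179] (array([646., 257.]), 13.0, 'mean', array([644. , 254.1]))
```

Request:
jog_arm --rows '[0.2,0,-1,0,0,0,0.8,0,0,-2,0,0,0,0.8,0,0,-2.5,0,0,0,0.8,0,0,-2.5,0,0,0,0.8,0,0,-2,0,0,0,0.8,0,0,-1.5,0,0,0,0.8,0,0,-0.8,0,0,0,0.8,0,0,-0.4,0,0,0,0.8,0,0,0,0,0,0,0.8,0,0,0,0,0,0,0.8,0,0,0,0,0,0,0.8]'

```text
clock: 31.73
eef_pos: [652.1, 274.6, 72.8]
eef_rot: [3.14, -0.001, 1.065]
wrist_force: [0.2, -0.1, -1.3]
finger_gap: 44.3
finger_force: 20.0
```

Request:
jog_arm --rows '[0,0,-0.5,0,0,0,0.8,0,0,-0.4,0,0,0,0.8,0,0,-0.2,0,0,0,0.8,0,0,0,0,0,0,0.8,0,0,0,0,0,0,0.8]'

```text
clock: 32.15
eef_pos: [651.8, 274.6, 61.2]
eef_rot: [3.141, -0.001, 1.065]
wrist_force: [-2.2, -0.3, 5.0]
finger_gap: 44.1
finger_force: 20.0
```

Request:
jog_arm --rows '[0,0,0,0,0,0,0.36,0,0,0,0,0,0,0.36,0,0,0,0,0,0,0.36,0,0,0,0,0,0,0.36,0,0,1,0,0,0,0.36,0,0,2,0,0,0,0.36,0,0,3,0,0,0,0.36,0,0,3.5,0,0,0,0.36,0,0,3.5,0,0,0,0.36,0,0,2,0,0,0,0.36,-2,-2,0,0,0,0,0.36,-2.5,-3,0,0,0,0,0.36,-2.5,-3,0,0,0,0,0.36,-2.5,-3.5,0,0,0,0,0.36,-2.5,-3.5,0,0,0,0,0.36,-2.5,-3.5,0,0,0,0,0.36,-2.5,-3.5,0,0,0,0,0.36,-2.5,-3.5,0,0,0,0,0.36,-2.5,-3.5,0,0,0,0,0.36,-2.5,-3.5,0,0,0,0,0.36]'

```text
clock: 33.82
eef_pos: [410.7, -44.0, 211.2]
eef_rot: [3.14, -0.0, 1.066]
wrist_force: [0.7, -1.0, -0.4]
finger_gap: 60.2
finger_force: 0.0
```

Request:
jog_arm --rows '[-1,-3.5,0,0,0,0,0.36,0,-3.5,0,0,0,0,0.36,0,-3.5,0,0,0,0,0.36,0,-3.5,0,0,0,0,0.36,0,-3.5,0,0,0,0,0.36,0,-3,0,0,0,0,0.36,0,-3,0,0,0,0,0.36,0,0,0,0,0,0,0.36,0,0,0,0,0,0,0.36]'

```text
clock: 34.57
eef_pos: [401.8, -278.8, 210.8]
eef_rot: [3.141, -0.0, 1.063]
wrist_force: [-0.2, -0.5, -0.0]
finger_gap: 60.0
finger_force: 0.0
```

```bash
python3 - <<'E'
from meas import *
s=manip.read_state();print(s["eef_pos"],s["finger_gap"],s["clock"])
p,d=manip.camera("scene");q,e=manip.camera("top")
a=cv2.resize(p[140:300,220:430],(400,305),interpolation=cv2.INTER_CUBIC);b=cv2.resize(q[120:290,190:420],(400,296),interpolation=cv2.INTER_CUBIC)
o=np.zeros((305,800,3),np.uint8);o[:,:400]=a;o[:296,400:]=b;cv2.imwrite("pics/fin.png",cv2.resize(o,(800,305)))
W=cloud("top",e);x,y,z=W.transpose(2,0,1);H,S,V=cv2.split(cv2.cvtColor(q,cv2.COLOR_BGR2HSV));red=((H<14)|(H>172))&(S>120)
for nm,m in dict(jar=red&(x>610)&(x<700)&(y>235)&(y<315)&(z>105),rj=red&(x>540)&(x<612)&(y>215)&(y<300)&(z>105),shk=(x>470)&(x<545)&(y>200)&(y<280)&(z>86),tm=red&(x>490)&(x<580)&(y>-60)&(y<50)&(z>58),roll=(H>12)&(H<35)&(S>40)&(V>60)&(x>570)&(x<700)&(y>-50)&(y<80)&(z<60)&(z>20),drv=red&(x>480)&(x<620)&(y>60)&(y<130)&(z<60),timer=red&(x>500)&(x<640)&(y<-160)&(y>-270)&(z>25)).items():
    print(nm,m.sum(),np.percentile(z[m],[5,50,95]).round(1),circ(W[m][:,:2]))
E
```

```text
[ 401.81544081 -278.82377035  210.79297748] 60.00414706020519 34.5667
jar 182 [109.2 116.6 120.3] (array([650.1, 274.2]), 22.8, 'mean', array([649.4, 273.3]))
rj 160 [109.2 116.6 120.5] (array([584.5, 256.4]), 22.4, 'mean', array([583.3, 255.2]))
shk 110 [ 88.9  96.1 101.3] (array([513.8, 243.3]), 17.2, 'mean', array([513. , 242.3]))
tm 192 [59.4 64.6 68.7] (array([530.1,  -0. ]), 29.5, 'mean', array([531.8,  -1.4]))
roll 164 [23.7 27.7 32.5] (array([635.8,  21.9]), 50.2, 'mean', array([631.7,  18.2]))
drv 293 [-0.1 28.  34.3] (array([548.6,  90.7]), 65.5, 'mean', array([541.6,  90.1]))
timer 294 [31.  44.4 50.7] (array([ 576.4, -223.6]), 29.7, 'mean', array([ 574.1, -221.6]))
```

View pics/fin.png

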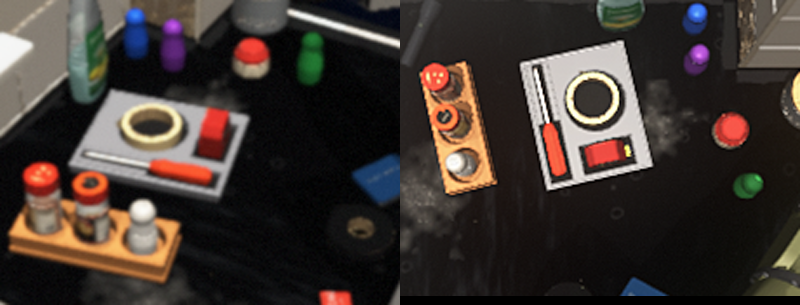

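Both views show every item in its cut-out or well, with the timer and racked jar where they started. Handing in.

```bash
python3 -c "
from cell import manip
print(manip.sign_off())"
```

```text
the job is handed in; nothing more can be done
None
```

I handed the job in at about 35 s: screwdriver, tape roll and tape measure are down in their tray cut-outs, the salt shaker and spice jar stand upright in the two rack wells, and the racked jar and timer have not moved.

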